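# Release a wall lamp's spring catch with a dowel

### The arm

A 6-joint arm with a two-finger parallel gripper is mounted at the origin on the work surface. World frame = base frame: x ahead of the robot, y to its left, z up, the work surface at z = 0. Lengths are in m, angles in rad, forces in N, time in s.
With the tool pointing down it reaches from about 0.4 to 0.925 m from the base axis. Payload 3.4 kg.
Tool frame: the origin (TCP) lies midway between the tips of the shut fingers; the grasp point (between the pads) lies 19 mm behind it (manip.pinch_z is the distance from the TCP to the grasp point, in m); z points along the fingers, y is the direction in which the jaws open and shut (so a half turn about z gives the same grasp; the last joint's range is limited). The gripper opens to 85 mm and grips with 20 to 120 N. Pads are 22 mm wide; open, the fingers measure 114 mm over their backs; the gripper's body (76 mm by 85 mm) begins 54 mm behind the grasp point. The pads swing forward as they close: fully open they stand 13 mm farther back than shut.
Start: joints at [1.109, 0.307, 1.506, -0, 1.328, -0.073], TCP at [0.217, 0.532, 0.231] pointing down, gripper open.
Joint ranges: [-3.12, 3.12], [-1.05, 2.28], [0.14, 2.33], [-1.42, 4.57], [0.1, 2.73], [-2.68, 2.68]. Speed limits (rad/s): [2.57, 2.57, 3.14, 3.14, 3.14, 3.14].

### API

Orientations are given as a 3x3 rotation matrix whose columns are the frame's x, y, z axes.
In Python, from bench import manip, imaging gives the robot as it stands.
- The arm moves only by the tool play_rows, never from a script. Its argument "commands" is a list of rows, each an object of numbers: "tx", "ty", "tz": the shift along the tool's x, y, z in m; "wx", "wy", "wz": the turn, a rotation vector about the tool's x, y, z in rad; "claw": the closure, from 0 (fully open) to 1 (shut). A call has exactly 8 rows; each row shifts and turns the commanded pose from where the row before left it, along the tool's axes as they then stand; what a row does not reach is not made up. A row lasts 1/10 s, in which the tool goes at most 50 mm and 8.59 degrees, less where a joint would pass 70% of its speed; a pose out of reach is approached as far as the arm can. A call is refused whole if a number of a shift passes 0.05 or a number of a turn 0.15, either way. A call with a gripper value outside its range is refused whole. The fingers move at their own pace and stop on an object; "force" is the grip in N (left out, the last holds). Time passes only in rows, so rows that do not move let the fingers close, or fill a call up. It gives the time, the measured TCP pose, the force and the opening at its end, in the units of the state.
- manip.get_state(): the state, without advancing time (a new reading comes with each control period).
- imaging.camera(name): name is "scene" or "side" or "wrist"; returns a dict with "color" (400x640x3 uint8, red, green, blue), "depth" (400x640 float32, m along the optical axis (not along the pixel's ray), 0 where there is no reading), "intrinsics" (3x3 intrinsics, pixels), "camera_from_world" (4x4, takes a point from world to camera coordinates); the wrist camera has in their place "hand_eye" (4x4, takes a point from camera to tool coordinates, whose origin is the TCP and whose axes are the flange's). Camera axes: x right, y up, looking along -z (the intrinsics and any distortion apply to the point x, -y, -z); pixel columns grow to the right and rows downward; lengths in m; the calibration is good to about 2 mm. A picture is of the moment at which its call begins: read the wrist's pose just before it.
- manip.close_job(): hands the job in, once; it reports no verdict.
Trained networks look in a picture, given as the dict that the camera call returned (one of the last four; its "shot" number tells which), for a name from the list of things; names that differ only in an ending like _2 or _b are one class to them, and where a whole thing is asked for, a point or a joint stands for the part that bears it (a point fixed in the world has none). Each returns a list of dicts, best first, with "score" (0 to 1); they miss things now and then, are a little off and sometimes report something else, mostly with a low value. They report only what shows in the picture. A call takes as long as a camera call. They do not tell look-alikes from the thing itself.
- imaging.spot_in(picture, target): "rect" ([left, top, width, height] in pixels, round what is visible of it).
- imaging.silhouettes(picture, target): "pixels" (400x640 bool, what is visible of it) and "rect" ([left, top, width, height] in pixels, round what is visible of it).
- imaging.landmark_of(picture, target): "position" ([row, column] in pixels: a listed point, or the origin of a listed thing).
The state is a dict: "time": time; "joints": joint angles; "joint_vel": joint speeds; "joint_torque": joint torques, N m; "ee_pos": TCP position; "ee_rot": TCP orientation; "wrist_force": force on the tool from outside, world axes, zero at the start; "wrist_torque": the same for the moment, N m; "finger_gap": finger opening in m.
Only numpy, scipy, OpenCV 4.12 (cv2) and the standard library are available. Lean on these libraries where they do the work, as an engineer would, in place of code of your own. Each camera call takes 0.05 s, during which the arm holds its last target.

### The job

The wall-lamp housing lies face down in its cradle: take the dowel from its stand, feel for the release hole in the bottom of the slot in the housing's back plate, and gently push the spring catch behind it until the bulb-holder tray springs out. Then put the dowel back upright in its stand, pushed fully home, and leave the tray out. Bear only lightly on the housing and catch (about as hard as a firm doorbell), keep the gripper off the housing, and leave the glass chimneys, dome and finial alone.

Things in the scene. Friction and masses are not known exactly. Their poses are not given: they have to be found in the camera images.
- slot (a point): Mouth of the slot in the middle of the housing's brass back plate, level with the plate's top, 80 mm above the counter. z up, y along the slot, -x towards the side where the tray comes out. The slot is 16 mm wide (x), 36 mm long (y), 6 mm deep.
- slot_floor (a point): Middle of the slot's floor, a copper strip 6 mm below the back plate's top. In it is one through hole, 13 mm (x) by 14 mm (y), on the slot's centre line, but its centre lies anywhere from 11 mm to the -y side to 11 mm to the +y side of this point, different each time: find it by feel (from above: a pale gap in the copper). The strip is sprung: it gives up to 3 mm, about 4 N per mm.
- catch_low (a point): Point 20 mm below the slot floor, the lowest the flat pad of the spring catch may lie at rest under the hole; it lies 0 to 14 mm above this, different each time. It goes down against a spring: 3 N at first, 6 N after 6 mm, when it frees the tray (friction adds up to 2 N), and after 8.5 mm meets a stop where the force climbs 6 N per mm. Over 20 N from the dowel on catch, strip or housing harms it.
- housing: Wall-lamp housing with its cradle, slot, catch and tray, fixed to the counter: brass box 130 (x) x 100 (y) mm, its top 80 mm above the counter, in a walnut cradle 160 x 130 x 12 mm. Origin at the centre of the cradle's underside, 80 mm below the slot point; same axes as the slot.
- tray (a joint): How far the sprung bulb-holder tray (brass drawer with a white ceramic bulb holder, 88 mm wide) has slid out of the housing's -x face, m: 0 shut and held by the catch; when the catch is let go it springs out by itself to 0.045 within a second and stays out.
- dowel_grip (a point): Centre of the dowel's red handle, half-way up it: handle 18 x 18 mm square (flat sides along this point's x and y), 60 mm tall, z up along the dowel. Below the handle is a round wooden shank 10 mm in diameter and 70 mm long with a hemispherical tip. The whole dowel is 130 mm long, 60 g. At the start it stands in its stand, the flat underside of the handle resting on the stand's top.
- dowel_tip (a point): Lowest point of the dowel's round tip, on its axis, 100 mm below the handle centre; same axes as the handle.
- stand_hole0 (a point): Centre of the mouth of the hole in the stand, level with the stand's top, 80 mm above the counter. The stand is a pale wooden block 80 x 80 x 80 mm, fixed to the counter; the hole is upright, 14 mm in diameter with a 2 mm chamfer, 74 mm deep. With the dowel home its handle rests on the stand's top and its tip is 70 mm below this point.
- stand: The same wooden stand; origin at the centre of its underside on the counter.
- chimney_a_mid (a point): Middle (75 mm up) of an amber glass lamp chimney, 72 mm across, 150 mm tall, standing loose. Leave alone.
- chimney_b_mid (a point): Middle (75 mm up) of another such amber glass chimney. Leave alone.
- dome_mid (a point): Middle (42 mm up) of a pierced brass lantern dome, 120 mm across, 85 mm tall, standing loose. Leave alone.
- finial_mid (a point): Middle (39 mm up) of a copper finial, 48 mm across, 78 mm tall, standing loose. Leave alone.
Not all that is in view belongs to the job. Leave any grey, pink or turquoise look-alike of the housing alone.

How it is judged:
By the outcome, as a careful person would: the job done as asked, in the order asked, and still so for the second after the job is handed in, with the robot touching nothing.
It also fails if it takes over 58 s, if anything falls off the work surface, if the arm or the gripper's body presses on something with over 40 N, if the wrist force passes 120 N, or if a joint passes its speed limit or range.

## Working session

There is one attempt and no reset: what is moved stays moved. The work goes in short steps, Python scripts to look and compute and a tool call to move; the robot and the scene stay as the last step left them, time stands still between calls to the robot, and variables do not carry over. Pictures are saved under pics/ and viewed, and the job is handed in when it is done.

Besides the shell and the picture viewer there is one more tool, called after "Emit:" by a JSON object that holds its "method" and its "body". play_rows: Moves the arm, as the interface text tells. Its arguments: {"type":"object","properties":{"commands":{"type":"array","items":{"type":"object","properties":{"tx":{"type":"number"},"ty":{"type":"number"},"tz":{"type":"number"},"wx":{"type":"number"},"wy":{"type":"number"},"wz":{"type":"number"},"claw":{"type":"number"}}}},"force":{"type":"number"}},"required":["commands"]}

```bash
ls; mkdir -p pics; cat > h.py <<'E'
import numpy as np, cv2
from bench import manip, imaging
def save(p,name,scale=1.0):
    cv2.imwrite('pics/'+name+'.png',cv2.cvtColor(p['color'],cv2.COLOR_RGB2BGR))
def cfw(p,st=None):
    if 'camera_from_world' in p: return np.array(p['camera_from_world'])
    T=np.eye(4);T[:3,:3]=np.array(st['ee_rot']);T[:3,3]=st['ee_pos']
    return np.linalg.inv(T@np.array(p['hand_eye']))
def ray(p,r,c,st=None):
    K=np.array(p['intrinsics']);M=np.linalg.inv(cfw(p,st))
    d=np.array([(c-K[0,2])/K[0,0],-(r-K[1,2])/K[1,1],-1.0])
    return M[:3,3],M[:3,:3]@d
def at_z(p,r,c,z,st=None):
    o,d=ray(p,r,c,st);return o+d*(z-o[2])/d[2]
def at_d(p,r,c,st=None):
    o,d=ray(p,r,c,st);return o+d*p['depth'][int(round(r)),int(round(c))]
def proj(p,X,st=None):
    K=np.array(p['intrinsics']);q=cfw(p,st)@np.r_[X,1]
    return K[1,2]+K[1,1]*(-q[1])/(-q[2]), K[0,2]+K[0,0]*q[0]/(-q[2])
E
python3 - <<'E'
from h import *
st=manip.get_state();print({k:np.round(v,3).tolist() for k,v in st.items()}, manip.pinch_z)
for n in ['scene','side','wrist']:
    p=imaging.camera(n);save(p,n+'0');print(n,p['intrinsics'],[k for k in p])
    for t in ['slot','slot_floor','dowel_grip','dowel_tip','stand_hole0','housing','stand','dome_mid','finial_mid','chimney_a_mid']:
        try:
            for q in imaging.landmark_of(p,t)[:3]:
                r,c=q['position'];print(n,t,round(q['score'],2),np.round([r,c]),np.round(at_d(p,r,c,st),3))
        except Exception as e: print(n,t,e)
print(manip.get_state()['time'])
E
```

```text
pics
{'time': 0.0, 'joints': [1.11, 0.308, 1.508, 0.0, 1.328, -0.074], 'joint_vel': [-0.001, 0.001, -0.001, -0.0, -0.0, -0.001], 'joint_torque': [0.0, -45.755, -25.192, -0.0, 0.013, 0.0], 'ee_pos': [0.217, 0.532, 0.23], 'ee_rot': [[-0.926, 0.378, -0.001], [0.378, 0.926, -0.002], [0.0, -0.002, -1.0]], 'wrist_force': [-0.293, -1.178, 0.193], 'wrist_torque': [0.047, 0.038, 0.02], 'finger_gap': 0.085} 0.0187
scene [[462.61349817   0.         321.74780106]
 [  0.         462.61349817 205.88909782]
 [  0.           0.           1.        ]] ['color', 'depth', 'intrinsics', 'camera_from_world', 'shot']
scene slot 0.89 [207. 354.] [0.543 0.144 0.076]
scene slot 0.8 [161. 317.] [0.294 0.196 0.07 ]
scene slot 0.77 [177. 434.] [0.575 0.423 0.082]
scene slot_floor 0.79 [184. 432.] [0.595 0.391 0.08 ]
scene slot_floor 0.7 [163. 317.] [0.319 0.18  0.081]
scene slot_floor 0.65 [212. 356.] [0.567 0.131 0.08 ]
scene dowel_grip 0.68 [234. 233.] [ 0.519 -0.203  0.139]
scene stand_hole0 0.87 [250. 240.] [ 0.524 -0.191  0.085]
scene housing 0.94 [202. 427.] [0.608 0.367 0.036]
scene housing 0.91 [178. 31
[... 1220 characters left out ...]
43 [277. 388.] [ 0.504 -0.2    0.087]
side dome_mid 0.61 [214. 435.] [ 0.743 -0.101  0.076]
side finial_mid 0.71 [189. 388.] [0.734 0.068 0.056]
side chimney_a_mid 0.66 [256. 494.] [ 0.71  -0.293  0.108]
wrist [[341.75307655   0.         321.6619803 ]
 [  0.         341.75307655 204.5150012 ]
 [  0.           0.           1.        ]] ['color', 'depth', 'intrinsics', 'hand_eye', 'shot']
wrist slot 0.98 [368.  58.] [0.18  0.473 0.3  ]
wrist slot 0.89 [256. 243.] [0.256 0.433 0.069]
wrist slot_floor 0.82 [252. 245.] [0.259 0.43  0.051]
wrist slot_floor 0.72 [365.  60.] [0.179 0.473 0.299]
wrist housing 0.91 [224. 258.] [0.228 0.464 0.078]
wrist housing 0.71 [322. 103.] [0.28  0.237 0.045]
1.65
```

View pics/scene0.png

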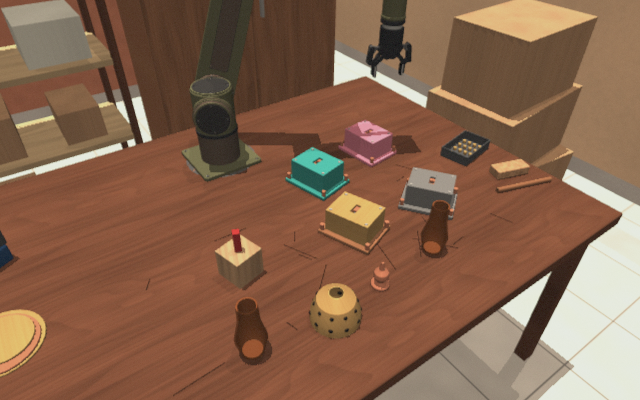

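View pics/side0.png

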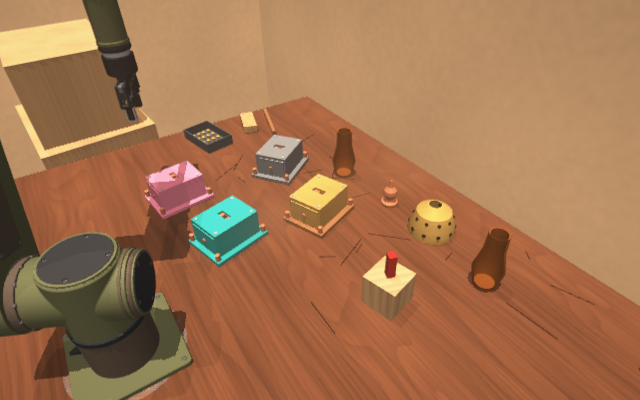

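View pics/wrist0.png

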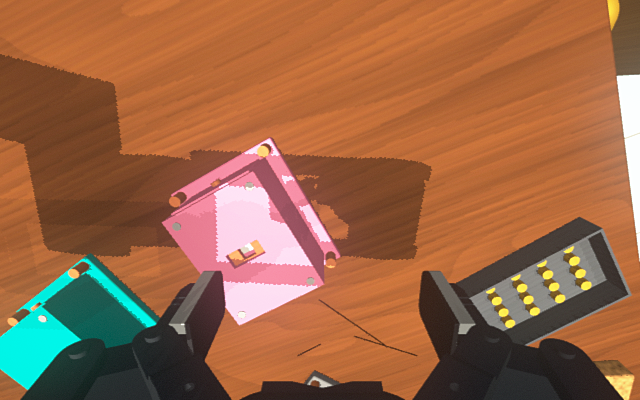

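```bash
python3 - <<'E'
import cv2,numpy as np
a=cv2.imread('pics/scene0.png');b=cv2.imread('pics/side0.png')
f=lambda im,r,c,h,w:cv2.resize(im[r:r+h,c:c+w],(400,300),interpolation=cv2.INTER_CUBIC)
o=np.vstack([np.hstack([f(a,185,310,75,100),f(b,165,270,75,100)]),np.hstack([f(a,220,190,75,100),f(b,245,340,75,100)])])
cv2.imwrite('pics/crop0.png',o)
E
```

```text
(no output)
```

View pics/crop0.png

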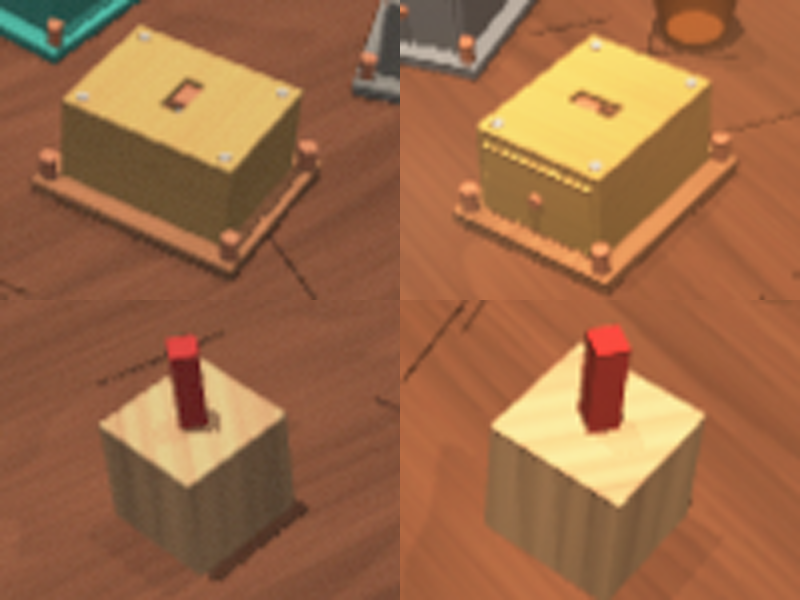

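```bash
python3 - <<'E'
from h import *
s=imaging.camera('scene');d=imaging.camera('side')
import pickle;pickle.dump((s,d),open('sd.pkl','wb'))
for nm,p,L in [('scene h',s,[(191.75,345),(208.75,385),(228,368),(209.25,325.75)]),('side h',d,[(174.25,318.75),(185,347.5),(210,320.75),(196.25,290)]),('scene st',s,[(233.75,241.25),(248.25,261.25),(266.75,237),(251.25,215)]),('side st',d,[(276.75,363),(273.75,416.25),(296.75,394.5)])]:
    q=np.array([at_z(p,r,c,.08)[:2] for r,c in L]);print(nm,q.round(3).tolist(),'mean',q.mean(0).round(4))
    e=np.diff(q,axis=0);print(np.linalg.norm(e,axis=1).round(3),np.degrees(np.arctan2(e[:,1],e[:,0])).round(1))
print('handle top',at_z(s,231.5,235.5,.14),at_z(d,255.25,392,.14))
print(manip.get_state()['time'])
E
```

```text
scene h [[0.48, 0.162], [0.602, 0.205], [0.635, 0.117], [0.512, 0.072]] mean [0.5572 0.1392]
[0.129 0.094 0.131] [  19.5  -69.1 -159.9]
side h [[0.598, 0.208], [0.634, 0.119], [0.514, 0.07], [0.479, 0.164]] mean [0.5565 0.1404]
[0.096 0.129 0.101] [ -68.  -157.6  110.5]
scene st [[0.469, -0.161], [0.543, -0.145], [0.565, -0.222], [0.489, -0.242]] mean [ 0.5165 -0.1924]
[0.076 0.08  0.079] [  11.8  -74.5 -165.4]
side st [[0.465, -0.166], [0.563, -0.221], [0.485, -0.242]] mean [ 0.5044 -0.2096]
[0.112 0.081] [ -29.8 -165.3]
handle top [ 0.51591248 -0.19374142  0.14      ] [ 0.51298735 -0.19394494  0.14      ]
1.75
```

Candidates: pink (140,370), turquoise (172,318), grey (188,430) and brass (220,356), in scene pixels (row, col). The brass one is the target: its crop shows the brass top, the slot and the tray face towards -x. The dowel has the red handle at (240,237).

Emit:
{"method": "play_rows", "body": {"commands": [{"tx": -0.044,"ty": -0.023,"claw": 0},{"tx": -0.044,"ty": -0.023,"claw": 0},{"tx": -0.044,"ty": -0.023,"claw": 0},{"tx": -0.044,"ty": -0.023,"claw": 0},{"tx": -0.044,"ty": -0.023,"claw": 0},{"tx": -0.044,"ty": -0.023,"claw": 0},{"tx": -0.044,"ty": -0.023,"claw": 0},{"tx": -0.044,"ty": -0.023,"claw": 0}]}}

```text
$.commands[0]: bad value
```

Emit:
{"method": "play_rows", "body": {"commands": [{"tx": -0.0238,"ty": -0.044,"claw": 0},{"tx": -0.0238,"ty": -0.044,"claw": 0},{"tx": -0.0238,"ty": -0.044,"claw": 0},{"tx": -0.0238,"ty": -0.044,"claw": 0},{"tx": -0.0238,"ty": -0.044,"claw": 0},{"tx": -0.0238,"ty": -0.044,"claw": 0},{"tx": -0.0238,"ty": -0.044,"claw": 0},{"tx": -0.0238,"ty": -0.044,"claw": 0}]}}

```text
$.commands[0]: bad value
```

Emit:
{"method": "play_rows", "body": {"commands": [{"wz": 0.132},{"wz": 0.132},{"wz": 0.132},{"wz": 0.132},{"wz": 0.132},{"wz": 0.132},{"wz": 0.132},{"tz": 0}]}}

```text
$.commands[0]: bad value
```

```bash
python3 - <<'E'
from h import *
st=manip.get_state();p=imaging.camera('wrist');save(p,'w1')
print(st['time'],np.round(st['ee_pos'],4),np.round(st['ee_rot'],3),np.round(st['joints'],2),np.round(p['hand_eye'],3))
import pickle;pickle.dump((st,p),open('w1.pkl','wb'))
for t in ['dowel_grip','stand_hole0']:
    for q in imaging.landmark_of(p,t)[:2]: print(t,q,at_z(p,*q['position'],.08 if 'stand' in t else .11,st).round(4))
E
```

```text
1.75 [0.2175 0.5323 0.2313] [[-0.926  0.378 -0.   ]
 [ 0.378  0.926  0.   ]
 [ 0.     0.    -1.   ]] [ 1.11  0.31  1.51  0.    1.33 -0.07] [[ 0.     0.948  0.319  0.082]
 [ 1.    -0.    -0.001  0.001]
 [-0.     0.319 -0.948 -0.141]
 [ 0.     0.     0.     1.   ]]
```

View pics/w1.png

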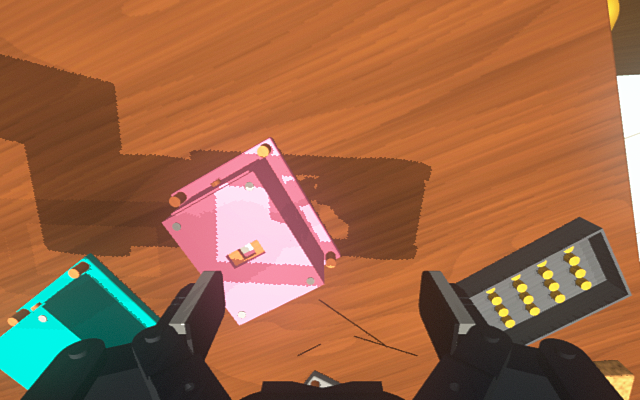

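Emit:
{"method": "play_rows", "body": {"commands": [{"tx": -0.044,"ty": -0.023,"tz": 0,"wx": 0,"wy": 0,"wz": 0,"claw": 0},{"tx": -0.044,"ty": -0.023,"tz": 0,"wx": 0,"wy": 0,"wz": 0,"claw": 0},{"tx": -0.044,"ty": -0.023,"tz": 0,"wx": 0,"wy": 0,"wz": 0,"claw": 0},{"tx": -0.044,"ty": -0.023,"tz": 0,"wx": 0,"wy": 0,"wz": 0,"claw": 0},{"tx": -0.044,"ty": -0.023,"tz": 0,"wx": 0,"wy": 0,"wz": 0,"claw": 0},{"tx": -0.044,"ty": -0.023,"tz": 0,"wx": 0,"wy": 0,"wz": 0,"claw": 0},{"tx": -0.044,"ty": -0.023,"tz": 0,"wx": 0,"wy": 0,"wz": 0,"claw": 0},{"tx": -0.044,"ty": -0.023,"tz": 0,"wx": 0,"wy": 0,"wz": 0,"claw": 0}]}}

```text
time: 2.7
ee_pos: [0.4749, 0.2272, 0.2316]
ee_rot: [[-0.926, 0.378, 0.001], [0.378, 0.926, 0.0], [-0.001, 0.001, -1.0]]
wrist_force: [0.5, 1.6, 0.4]
finger_gap: 0.0854
```

Emit:
{"method": "play_rows", "body": {"commands": [{"tx": -0.0238,"ty": -0.044,"tz": 0,"wx": 0,"wy": 0,"wz": 0,"claw": 0},{"tx": -0.0238,"ty": -0.044,"tz": 0,"wx": 0,"wy": 0,"wz": 0,"claw": 0},{"tx": -0.0238,"ty": -0.044,"tz": 0,"wx": 0,"wy": 0,"wz": 0,"claw": 0},{"tx": -0.0238,"ty": -0.044,"tz": 0,"wx": 0,"wy": 0,"wz": 0,"claw": 0},{"tx": -0.0238,"ty": -0.044,"tz": 0,"wx": 0,"wy": 0,"wz": 0,"claw": 0},{"tx": -0.0238,"ty": -0.044,"tz": 0,"wx": 0,"wy": 0,"wz": 0,"claw": 0},{"tx": -0.0238,"ty": -0.044,"tz": 0,"wx": 0,"wy": 0,"wz": 0,"claw": 0},{"tx": -0.0238,"ty": -0.044,"tz": 0,"wx": 0,"wy": 0,"wz": 0,"claw": 0}]}}

```text
time: 3.5
ee_pos: [0.5168, -0.171, 0.2316]
ee_rot: [[-0.926, 0.378, 0.001], [0.378, 0.926, -0.0], [-0.001, 0.0, -1.0]]
wrist_force: [1.3, 0.8, -0.5]
finger_gap: 0.0855
```

Emit:
{"method": "play_rows", "body": {"commands": [{"tx": 0,"ty": 0,"tz": 0,"wx": 0,"wy": 0,"wz": 0.132,"claw": 0},{"tx": 0,"ty": 0,"tz": 0,"wx": 0,"wy": 0,"wz": 0.132,"claw": 0},{"tx": 0,"ty": 0,"tz": 0,"wx": 0,"wy": 0,"wz": 0.132,"claw": 0},{"tx": 0,"ty": 0,"tz": 0,"wx": 0,"wy": 0,"wz": 0.132,"claw": 0},{"tx": 0,"ty": 0,"tz": 0,"wx": 0,"wy": 0,"wz": 0.132,"claw": 0},{"tx": 0,"ty": 0,"tz": 0,"wx": 0,"wy": 0,"wz": 0.132,"claw": 0},{"tx": 0,"ty": 0,"tz": 0,"wx": 0,"wy": 0,"wz": 0.132,"claw": 0},{"tx": 0,"ty": 0,"tz": 0,"wx": 0,"wy": 0,"wz": 0,"claw": 0}]}}

```text
time: 4.3
ee_pos: [0.5168, -0.1688, 0.2313]
ee_rot: [[-0.256, 0.967, -0.0], [0.967, 0.256, 0.0], [0.0, -0.0, -1.0]]
wrist_force: [-0.1, 0.1, 0.1]
finger_gap: 0.0853
```

```bash
python3 - <<'E'
from h import *
st=manip.get_state();p=imaging.camera('wrist');save(p,'w2')
print(st['time'],np.round(st['ee_pos'],4),np.round(st['ee_rot'],3),np.round(st['joints'],2))
import pickle;pickle.dump((st,p),open('w2.pkl','wb'))
for t in ['dowel_grip','stand_hole0']:
    for q in imaging.landmark_of(p,t)[:2]: print(t,q,at_z(p,*q['position'],.08 if 'stand' in t else .11,st).round(4))
E
```

```text
4.3 [ 0.5168 -0.1688  0.2313] [[-0.256  0.967 -0.   ]
 [ 0.967  0.256  0.   ]
 [ 0.    -0.    -1.   ]] [-0.39  0.26  1.57  0.    1.31 -0.65]
dowel_grip {'position': [219.9, 307.6], 'score': 0.86} [ 0.511  -0.1897  0.11  ]
stand_hole0 {'position': [210.0, 308.6], 'score': 0.73} [ 0.5113 -0.1917  0.08  ]
```

View pics/w2.png

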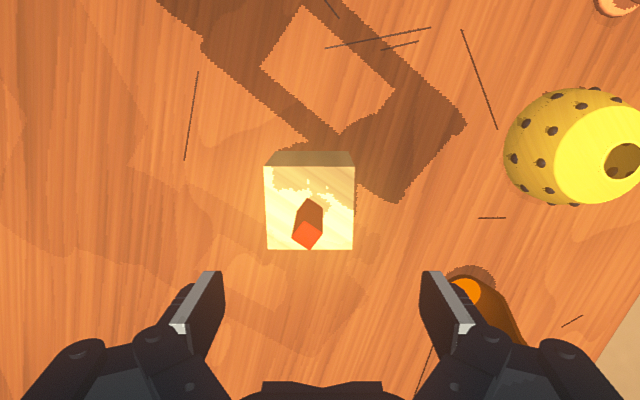

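```bash
python3 - <<'E'
import cv2
b=cv2.imread('pics/w2.png')
cv2.imwrite('pics/w2c.png',cv2.resize(b[190:260,265:355],(720,560),interpolation=cv2.INTER_NEAREST))
E
```

```text
(no output)
```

View pics/w2c.png

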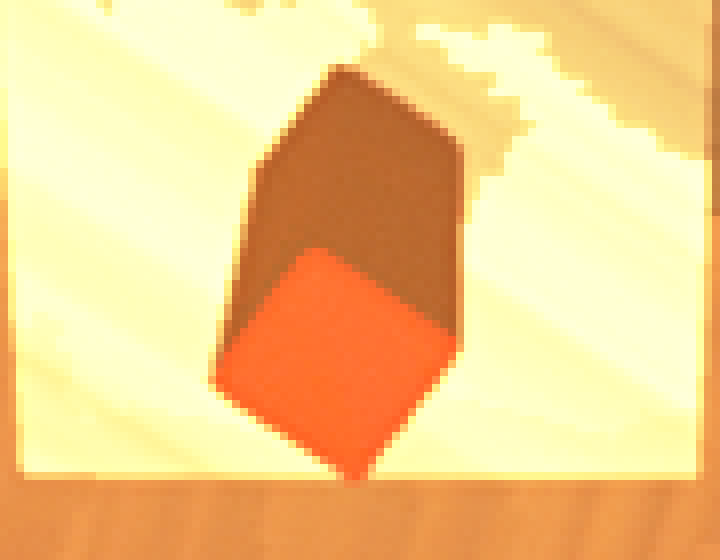

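```bash
python3 - <<'E'
from h import *
import pickle;st,p=pickle.load(open('w2.pkl','rb'))
def f(L,z):
    q=np.array([at_z(p,r,c,z,st)[:2] for r,c in L]);e=np.diff(np.vstack([q,q[:1]]),axis=0)
    print(q.round(4).tolist(),q.mean(0).round(4),np.linalg.norm(e,axis=1).round(4),np.degrees(np.arctan2(e[:,1],e[:,0])).round(1))
f([(221,304.75),(233.1,322.5),(249.75,309.4),(237.5,291.6)],.14)
f([(208.1,322.5),(198.4,307.5),(211.25,297.25)],.08)
f([(249.4,267.75),(249.4,352.1),(165.5,353),(166.5,264)],.08)
E
```

```text
[[0.5075, -0.1795], [0.5225, -0.1854], [0.5165, -0.2011], [0.5013, -0.1947]] [ 0.5119 -0.1902] [0.0161 0.0168 0.0165 0.0165] [ -21.7 -111.1  157.4   67.7]
[[0.523, -0.1867], [0.5076, -0.1813], [0.5016, -0.1955]] [ 0.5107 -0.1878] [0.0163 0.0155 0.0231] [ 160.5 -112.9   22.4]
[[0.4836, -0.2399], [0.5606, -0.2195], [0.5385, -0.142], [0.4639, -0.1627]] [ 0.5117 -0.191 ] [0.0797 0.0805 0.0774 0.0796] [  14.8  105.9 -164.5  -75.7]
```

Emit:
{"method": "play_rows", "body": {"commands": [{"tx": -0.021,"ty": -0.0096,"tz": 0,"wx": 0,"wy": 0,"wz": 0,"claw": 0},{"tx": 0,"ty": 0,"tz": 0,"wx": 0,"wy": 0,"wz": 0.127,"claw": 0},{"tx": 0,"ty": 0,"tz": 0,"wx": 0,"wy": 0,"wz": 0.127,"claw": 0},{"tx": 0,"ty": 0,"tz": 0,"wx": 0,"wy": 0,"wz": 0.127,"claw": 0},{"tx": 0,"ty": 0,"tz": 0.01,"wx": 0,"wy": 0,"wz": 0.127,"claw": 0},{"tx": 0,"ty": 0,"tz": 0.02,"wx": 0,"wy": 0,"wz": 0.127,"claw": 0},{"tx": 0,"ty": 0,"tz": 0.025,"wx": 0,"wy": 0,"wz": 0,"claw": 0},{"tx": 0,"ty": 0,"tz": 0.015,"wx": 0,"wy": 0,"wz": 0,"claw": 0}]}}

```text
time: 5.25
ee_pos: [0.5122, -0.1912, 0.1598]
ee_rot: [[0.365, 0.931, -0.002], [0.931, -0.365, 0.001], [0.0, -0.002, -1.0]]
wrist_force: [0.4, 0.5, -0.2]
finger_gap: 0.0856
```

```bash
python3 - <<'E'
from h import *
st=manip.get_state();p=imaging.camera('wrist');save(p,'w3')
print(st['time'],np.round(st['ee_pos'],4),np.round(st['ee_rot'],3),np.round(st['joints'],2))
X=np.array([.5125,-.191,.14]);print('tool delta',np.array(st['ee_rot']).T@(X-st['ee_pos']))
print(proj(p,X,st))
E
```

```text
5.25 [ 0.5122 -0.1912  0.1598] [[ 0.365  0.931 -0.002]
 [ 0.931 -0.365  0.001]
 [ 0.    -0.002 -1.   ]] [-0.43  0.33  1.66  0.    1.15 -0.06]
tool delta [0.00029974 0.00023447 0.01982206]
(np.float64(256.4735996946566), np.float64(322.1140894238585))
```

View pics/w3.png

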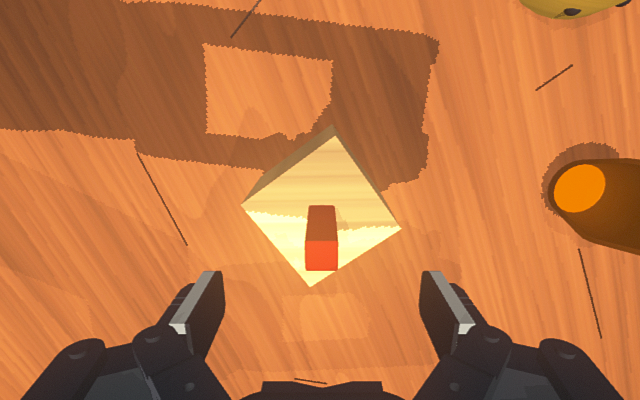

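Emit:
{"method": "play_rows", "body": {"commands": [{"tx": 0,"ty": 0,"tz": 0.025,"wx": 0,"wy": 0,"wz": 0,"claw": 0},{"tx": 0,"ty": 0,"tz": 0.025,"wx": 0,"wy": 0,"wz": 0,"claw": 0},{"tx": 0,"ty": 0,"tz": 0.013,"wx": 0,"wy": 0,"wz": 0,"claw": 0},{"tx": 0,"ty": 0,"tz": 0,"wx": 0,"wy": 0,"wz": 0,"claw": 1},{"tx": 0,"ty": 0,"tz": 0,"wx": 0,"wy": 0,"wz": 0,"claw": 1},{"tx": 0,"ty": 0,"tz": 0,"wx": 0,"wy": 0,"wz": 0,"claw": 1},{"tx": 0,"ty": 0,"tz": 0,"wx": 0,"wy": 0,"wz": 0,"claw": 1},{"tx": 0,"ty": 0,"tz": 0,"wx": 0,"wy": 0,"wz": 0,"claw": 1}], "force": 60}}

```text
time: 6.1
ee_pos: [0.5134, -0.1918, 0.0992]
ee_rot: [[0.367, 0.93, 0.001], [0.93, -0.367, -0.001], [-0.0, 0.002, -1.0]]
wrist_force: [0.6, 0.1, 2.9]
finger_gap: 0.0169
```

Emit:
{"method": "play_rows", "body": {"commands": [{"tx": 0,"ty": 0,"tz": 0,"wx": 0,"wy": 0,"wz": 0,"claw": 1},{"tx": 0,"ty": 0,"tz": 0,"wx": 0,"wy": 0,"wz": 0,"claw": 1},{"tx": 0,"ty": 0,"tz": 0,"wx": 0,"wy": 0,"wz": 0,"claw": 1},{"tx": 0,"ty": 0,"tz": 0,"wx": 0,"wy": 0,"wz": 0,"claw": 1},{"tx": 0,"ty": 0,"tz": 0,"wx": 0,"wy": 0,"wz": 0,"claw": 1},{"tx": 0,"ty": 0,"tz": 0,"wx": 0,"wy": 0,"wz": 0,"claw": 1},{"tx": 0,"ty": 0,"tz": 0,"wx": 0,"wy": 0,"wz": 0,"claw": 1},{"tx": 0,"ty": 0,"tz": 0,"wx": 0,"wy": 0,"wz": 0,"claw": 1}]}}

```text
time: 6.9
ee_pos: [0.5134, -0.1918, 0.0992]
ee_rot: [[0.367, 0.93, 0.001], [0.93, -0.367, -0.001], [-0.0, 0.001, -1.0]]
wrist_force: [-1.6, 0.1, 7.0]
finger_gap: 0.017
```

```bash
python3 - <<'E'
from h import *
st=manip.get_state()
print(st['time'],np.round(st['ee_pos'],4),np.round(st['wrist_force'],2),np.round(st['wrist_torque'],3),st['finger_gap'])
E
```

```text
6.9 [ 0.5134 -0.1918  0.0992] [-1.56  0.12  7.04] [ 0.066  0.131 -0.012] 0.016991571755671547
```

Emit:
{"method": "play_rows", "body": {"commands": [{"tx": 0,"ty": 0,"tz": -0.02,"wx": 0,"wy": 0,"wz": 0,"claw": 1},{"tx": 0,"ty": 0,"tz": -0.02,"wx": 0,"wy": 0,"wz": 0,"claw": 1},{"tx": 0,"ty": 0,"tz": -0.02,"wx": 0,"wy": 0,"wz": 0,"claw": 1},{"tx": 0,"ty": 0,"tz": -0.025,"wx": 0,"wy": 0,"wz": 0,"claw": 1},{"tx": 0,"ty": 0,"tz": -0.015,"wx": 0,"wy": 0,"wz": 0,"claw": 1},{"tx": 0.02,"ty": -0.0025,"tz": 0,"wx": 0,"wy": 0,"wz": 0,"claw": 1},{"tx": 0.0475,"ty": -0.006,"tz": 0,"wx": 0,"wy": 0,"wz": 0,"claw": 1},{"tx": 0.0475,"ty": -0.006,"tz": 0,"wx": 0,"wy": 0,"wz": 0,"claw": 1}]}}

```text
time: 7.7
ee_pos: [0.5418, -0.0789, 0.1984]
ee_rot: [[0.37, 0.929, 0.0], [0.929, -0.37, -0.0], [0.0, 0.0, -1.0]]
wrist_force: [1.2, 0.0, -1.7]
finger_gap: 0.0174
```

Emit:
{"method": "play_rows", "body": {"commands": [{"tx": 0.0475,"ty": -0.006,"tz": 0,"wx": 0,"wy": 0,"wz": 0,"claw": 1},{"tx": 0.0475,"ty": -0.006,"tz": 0,"wx": 0,"wy": 0,"wz": 0,"claw": 1},{"tx": 0.0475,"ty": -0.006,"tz": 0,"wx": 0,"wy": 0,"wz": 0,"claw": 1},{"tx": 0.015,"ty": -0.002,"tz": 0,"wx": 0,"wy": 0,"wz": -0.15,"claw": 1},{"tx": 0,"ty": 0,"tz": 0,"wx": 0,"wy": 0,"wz": -0.15,"claw": 1},{"tx": 0,"ty": 0,"tz": 0,"wx": 0,"wy": 0,"wz": -0.15,"claw": 1},{"tx": 0,"ty": 0,"tz": 0,"wx": 0,"wy": 0,"wz": -0.15,"claw": 1},{"tx": 0,"ty": 0,"tz": 0,"wx": 0,"wy": 0,"wz": -0.15,"claw": 1}]}}

```text
time: 8.5
ee_pos: [0.5806, 0.0748, 0.1978]
ee_rot: [[-0.372, 0.928, -0.001], [0.928, 0.372, -0.0], [0.0, -0.001, -1.0]]
wrist_force: [0.5, -0.6, -0.7]
finger_gap: 0.0174
```

```bash
python3 - <<'E'
from h import *
st=manip.get_state();p=imaging.camera('wrist');save(p,'w4')
import pickle;pickle.dump((st,p),open('w4.pkl','wb'))
print(st['time'],np.round(st['ee_pos'],4),np.round(st['ee_rot'],3),np.round(st['joints'],2),np.round(st['wrist_force'],2))
for t in ['slot']:
    for q in imaging.landmark_of(p,t)[:2]: print(t,q,at_z(p,*q['position'],.08,st).round(4))
print(proj(p,np.array([.557,.14,.08]),st))
E
```

```text
8.5 [0.5806 0.0748 0.1978] [[-0.372  0.928 -0.001]
 [ 0.928  0.372 -0.   ]
 [ 0.    -0.001 -1.   ]] [ 0.06  0.35  1.53 -0.    1.26 -0.32] [ 0.47 -0.57 -0.66]
slot {'position': [104.5, 318.7], 'score': 0.75} [0.5521 0.1415 0.08  ]
(np.float64(109.11760874561446), np.float64(324.136216755585))
```

View pics/w4.png

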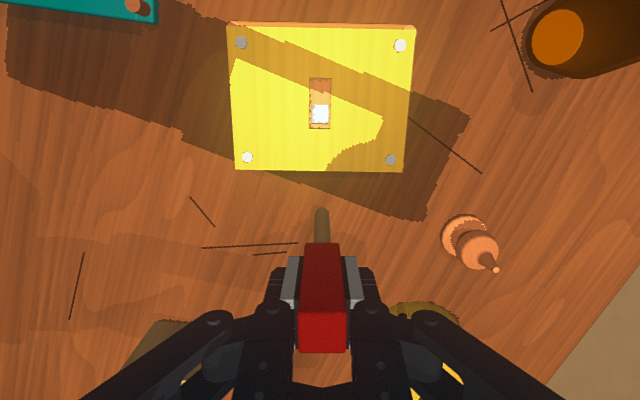

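```bash
python3 - <<'E'
import cv2,pickle,numpy as np
from h import *
st,p=pickle.load(open('w4.pkl','rb'))
b=cv2.imread('pics/w4.png')
cv2.imwrite('pics/w4c.png',cv2.resize(b[70:140,285:360],(750,700)[:2] if 0 else (600,560),interpolation=cv2.INTER_NEAREST))
for r in range(74,134,3):
    print(r,[round(float(at_d(p,r,c,st)[2])*1000) for c in range(304,337,3)],p['color'][r,320])
E
```

```text
74 [79, 78, 79, 79, 79, 79, 77, 78, 79, 78, 79] [216 166  54]
77 [78, 78, 79, 77, 79, 79, 79, 79, 80, 78, 78] [190 149  49]
80 [79, 79, 73, 72, 73, 74, 73, 73, 72, 78, 79] [186 121  60]
83 [80, 78, 72, 73, 73, 73, 72, 72, 72, 78, 78] [215 135  68]
86 [78, 78, 72, 72, 72, 73, 73, 73, 72, 77, 79] [213 134  67]
89 [78, 77, 71, 72, 73, 72, 73, 73, 72, 78, 78] [216 136  69]
92 [79, 78, 72, 72, 72, 74, 74, 74, 72, 79, 79] [226 154  80]
95 [79, 78, 72, 72, 72, 72, 72, 73, 72, 78, 77] [247 206 113]
98 [78, 78, 73, 73, 72, 72, 74, 71, 73, 79, 79] [247 205 111]
101 [80, 79, 72, 73, 73, 72, 72, 73, 72, 78, 78] [247 205 110]
104 [78, 78, 72, 73, 72, 73, 73, 72, 71, 77, 79] [247 213 137]
107 [80, 80, 72, 59, 60, 59, 58, 58, 72, 78, 78] [246 252 253]
110 [79, 78, 72, 58, 59, 59, 59, 59, 72, 77, 79] [246 252 254]
113 [78, 78, 72, 59, 58, 59, 59, 59, 71, 78, 78] [246 252 254]
116 [79, 78, 73, 59, 58, 60, 60, 58, 73, 78, 79] [246 252 254]
119 [78, 80, 72, 60, 59, 57, 58, 58, 73, 78, 79] [246 252 255]
122 [78, 78, 71, 59, 58, 58, 58, 60, 73, 79, 78] [231 232 217]
125 [78, 79, 72, 73, 73, 73, 73, 73, 71, 78, 79] [250 205 109]
128 [78, 78, 75, 75, 74, 74, 73, 74, 74, 78, 78] [162 122  53]
131 [78, 79, 78, 79, 78, 78, 77, 79, 78, 78, 78] [247 245  87]
```

View pics/w4c.png

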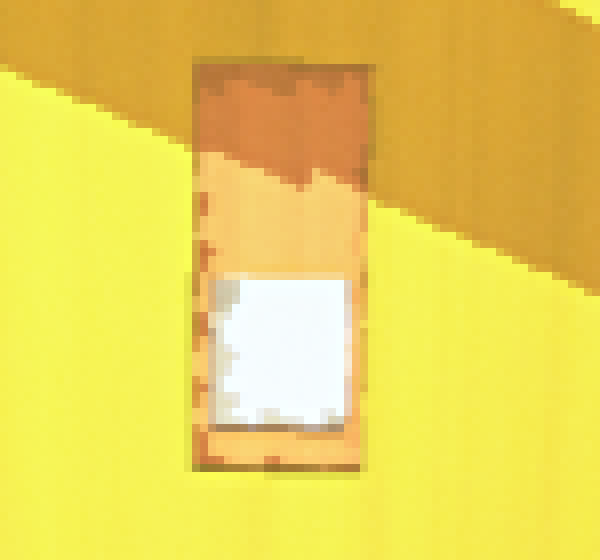

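```bash
python3 - <<'E'
import cv2,pickle,numpy as np
from h import *
st,p=pickle.load(open('w4.pkl','rb'))
R=np.array(st['ee_rot']);e=np.array(st['ee_pos'])
def f(L,z):
    q=np.array([at_z(p,r,c,z,st) for r,c in L]);e4=np.diff(q,axis=0);print(q[:,:2].round(4).tolist(),q.mean(0).round(4),np.linalg.norm(e4,axis=1).round(4));return q.mean(0)
h=f([(104.75,311.5),(104.75,329),(123.5,329),(123.5,311.5)],.074)
s=f([(78.1,309),(78.1,331.2),(128.75,330.2),(128.75,309)],.08)
pl=f([(23,227.5),(27,415.5),(172,403.5),(170,235.5)],.08)
ax=np.array([.92,.38]);
print('hole-slot along y:',(h-s)@R[:,0],'x',(h-s)@R[:,1])
print('tool delta hole',R.T@(h-e),'slot',R.T@(s-e))
for z in (.0842,.0892): print('tip proj',proj(p,e+R[:,2]*z,st))
b=cv2.imread('pics/w4.png');cv2.imwrite('pics/w4t.png',cv2.resize(b[195:265,285:360],(600,560),interpolation=cv2.INTER_NEAREST))
E
```

```text
[[0.5472, 0.1391], [0.5593, 0.144], [0.5645, 0.1313], [0.5522, 0.1264]] [0.5558 0.1352 0.074 ] [0.013  0.0136 0.0133]
[[0.5391, 0.1557], [0.5537, 0.1616], [0.5665, 0.1286], [0.5518, 0.1228]] [0.5528 0.1422 0.08  ] [0.0158 0.0353 0.0158]
[[0.4751, 0.1679], [0.5945, 0.2131], [0.6316, 0.1193], [0.5104, 0.0724]] [0.5529 0.1432 0.08  ] [0.1277 0.1008 0.13  ]
hole-slot along y: -0.007590009401637679 x 0.0002658041047285763
tool delta hole [ 0.06528223 -0.00038916  0.12381064] slot [ 0.07287224 -0.00065496  0.11781281]
tip proj (np.float64(214.05941731070507), np.float64(320.67938227701853))
tip proj (np.float64(211.6448465722426), np.float64(320.6970342124509))
```

View pics/w4t.png

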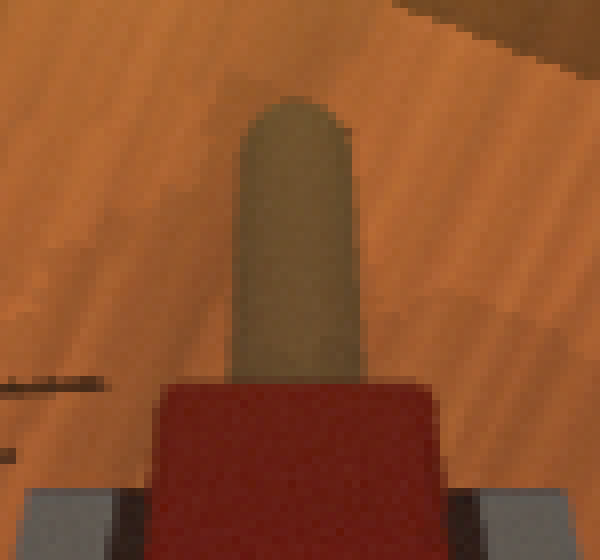

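Emit:
{"method": "play_rows", "body": {"commands": [{"tx": 0.01,"ty": 0,"tz": 0,"wx": 0,"wy": 0,"wz": 0,"claw": 1},{"tx": 0.015,"ty": -0.0013,"tz": 0,"wx": 0,"wy": 0,"wz": 0,"claw": 1},{"tx": 0.015,"ty": 0,"tz": 0,"wx": 0,"wy": 0,"wz": 0,"claw": 1},{"tx": 0.015,"ty": 0,"tz": 0,"wx": 0,"wy": 0,"wz": 0,"claw": 1},{"tx": 0.0103,"ty": 0,"tz": 0.005,"wx": 0,"wy": 0,"wz": 0,"claw": 1},{"tx": 0,"ty": 0,"tz": 0.01,"wx": 0,"wy": 0,"wz": 0,"claw": 1},{"tx": 0,"ty": 0,"tz": 0,"wx": 0,"wy": 0,"wz": 0,"claw": 1},{"tx": 0,"ty": 0,"tz": 0,"wx": 0,"wy": 0,"wz": 0,"claw": 1}]}}

```text
time: 9.4
ee_pos: [0.5556, 0.1345, 0.1825]
ee_rot: [[-0.365, 0.931, -0.001], [0.931, 0.365, -0.001], [-0.0, -0.002, -1.0]]
wrist_force: [-0.3, -0.4, -0.1]
finger_gap: 0.0172
```

```bash
python3 - <<'E'
from h import *
st=manip.get_state();p=imaging.camera('wrist');s=imaging.camera('scene');d=imaging.camera('side')
import pickle;pickle.dump((st,p,s,d),open('w5.pkl','wb'))
R=np.array(st['ee_rot']);e=np.array(st['ee_pos'])
print(st['time'],e.round(4),R.round(3),np.round(st['wrist_force'],2))
f=lambda im,r,c,h,w:cv2.resize(im[r:r+h,c:c+w,::-1],(400,400),interpolation=cv2.INTER_NEAREST)
tip=e+R[:,2]*.0892
o=[]
for q,S in ((p,60),(s,40),(d,40)):
    r,c=proj(q,tip,st);print(r,c);r0=int(max(0,min(400-S,r-S/2)));c0=int(c-S/2);print(r0,c0,S);o.append(f(q['color'],r0,c0,S,S))
cv2.imwrite('pics/w5.png',np.hstack(o[:2]));cv2.imwrite('pics/w5b.png',o[2])
E
```

```text
9.4 [0.5556 0.1345 0.1825] [[-0.365  0.931 -0.001]
 [ 0.931  0.365 -0.001]
 [-0.    -0.002 -1.   ]] [-0.27 -0.36 -0.07]
211.6511684079861 320.70308793731107
181 290 60
205.47828644457462 354.1890536457084
185 334 40
187.9761124050663 320.2391610365351
167 300 40
```

View pics/w5.png

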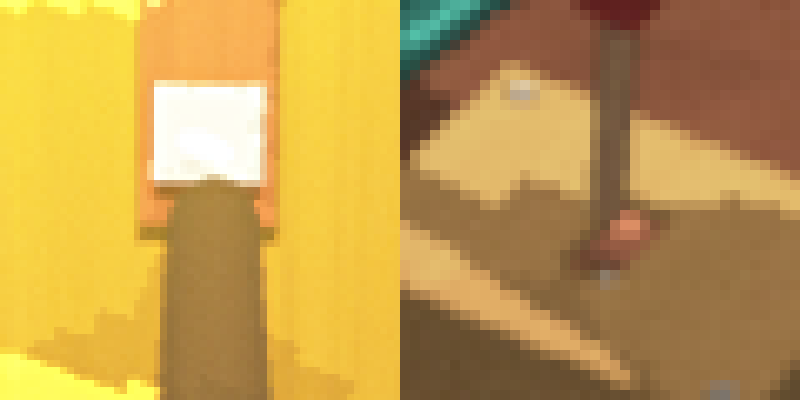

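View pics/w5b.png

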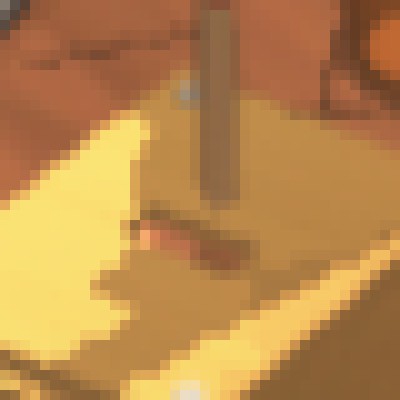

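```bash
python3 - <<'E'
from h import *
import pickle;st,p,s,d=pickle.load(open('w5.pkl','rb'))
R=np.array(st['ee_rot']);e=np.array(st['ee_pos'])
for r in (193.0,208.8): 
    for c in (290+153/6.667,290+267/6.667): print(R.T@(at_z(p,r,c,.074,st)-e))
print('pad z',np.median([at_d(p,r,c,st)[2] for r in range(196,205) for c in range(315,328)]), 'plate',np.median([at_d(p,r,c,st)[2] for r in range(190,220) for c in range(340,350)]))
E
```

```text
[ 0.00813362 -0.00595151  0.1085331 ]
[0.00814405 0.00707571 0.10851338]
[-0.0046233  -0.00605021  0.10853444]
[-0.00461182  0.00718082  0.10851441]
pad z 0.05878410087377306 plate 0.07836527128888439
```

Emit:
{"method": "play_rows", "body": {"commands": [{"tx": 0.0012,"ty": -0.0003,"tz": 0.003,"wx": 0,"wy": 0,"wz": 0,"claw": 1},{"tx": 0,"ty": 0,"tz": 0.005,"wx": 0,"wy": 0,"wz": 0,"claw": 1},{"tx": 0,"ty": 0,"tz": 0.005,"wx": 0,"wy": 0,"wz": 0,"claw": 1},{"tx": 0,"ty": 0,"tz": 0.003,"wx": 0,"wy": 0,"wz": 0,"claw": 1},{"tx": 0,"ty": 0,"tz": 0.003,"wx": 0,"wy": 0,"wz": 0,"claw": 1},{"tx": 0,"ty": 0,"tz": 0.002,"wx": 0,"wy": 0,"wz": 0,"claw": 1},{"tx": 0,"ty": 0,"tz": 0,"wx": 0,"wy": 0,"wz": 0,"claw": 1},{"tx": 0,"ty": 0,"tz": 0,"wx": 0,"wy": 0,"wz": 0,"claw": 1}]}}

```text
time: 10.35
ee_pos: [0.5552, 0.1359, 0.1624]
ee_rot: [[-0.365, 0.931, 0.0], [0.931, 0.365, -0.0], [-0.0, 0.0, -1.0]]
wrist_force: [0.1, -0.0, -0.3]
finger_gap: 0.0174
```

Emit:
{"method": "play_rows", "body": {"commands": [{"tx": 0,"ty": 0,"tz": 0.001,"wx": 0,"wy": 0,"wz": 0,"claw": 1},{"tx": 0,"ty": 0,"tz": 0.001,"wx": 0,"wy": 0,"wz": 0,"claw": 1},{"tx": 0,"ty": 0,"tz": 0.001,"wx": 0,"wy": 0,"wz": 0,"claw": 1},{"tx": 0,"ty": 0,"tz": 0,"wx": 0,"wy": 0,"wz": 0,"claw": 1},{"tx": 0,"ty": 0,"tz": 0,"wx": 0,"wy": 0,"wz": 0,"claw": 1},{"tx": 0,"ty": 0,"tz": 0,"wx": 0,"wy": 0,"wz": 0,"claw": 1},{"tx": 0,"ty": 0,"tz": 0,"wx": 0,"wy": 0,"wz": 0,"claw": 1},{"tx": 0,"ty": 0,"tz": 0,"wx": 0,"wy": 0,"wz": 0,"claw": 1}]}}

```text
time: 11.15
ee_pos: [0.5552, 0.1359, 0.1594]
ee_rot: [[-0.365, 0.931, 0.0], [0.931, 0.365, 0.0], [0.0, 0.0, -1.0]]
wrist_force: [-0.0, -0.9, -1.1]
finger_gap: 0.0174
```

Emit:
{"method": "play_rows", "body": {"commands": [{"tx": 0,"ty": 0,"tz": 0.001,"wx": 0,"wy": 0,"wz": 0,"claw": 1},{"tx": 0,"ty": 0,"tz": 0.001,"wx": 0,"wy": 0,"wz": 0,"claw": 1},{"tx": 0,"ty": 0,"tz": 0.001,"wx": 0,"wy": 0,"wz": 0,"claw": 1},{"tx": 0,"ty": 0,"tz": 0.001,"wx": 0,"wy": 0,"wz": 0,"claw": 1},{"tx": 0,"ty": 0,"tz": 0.001,"wx": 0,"wy": 0,"wz": 0,"claw": 1},{"tx": 0,"ty": 0,"tz": 0.001,"wx": 0,"wy": 0,"wz": 0,"claw": 1},{"tx": 0,"ty": 0,"tz": 0,"wx": 0,"wy": 0,"wz": 0,"claw": 1},{"tx": 0,"ty": 0,"tz": 0,"wx": 0,"wy": 0,"wz": 0,"claw": 1}]}}

```text
time: 11.95
ee_pos: [0.5552, 0.1359, 0.1532]
ee_rot: [[-0.365, 0.931, -0.0], [0.931, 0.365, -0.0], [0.0, -0.0, -1.0]]
wrist_force: [0.5, 0.2, -0.9]
finger_gap: 0.0171
```

Emit:
{"method": "play_rows", "body": {"commands": [{"tx": 0,"ty": 0,"tz": 0.001,"wx": 0,"wy": 0,"wz": 0,"claw": 1},{"tx": 0,"ty": 0,"tz": 0.001,"wx": 0,"wy": 0,"wz": 0,"claw": 1},{"tx": 0,"ty": 0,"tz": 0.001,"wx": 0,"wy": 0,"wz": 0,"claw": 1},{"tx": 0,"ty": 0,"tz": 0.001,"wx": 0,"wy": 0,"wz": 0,"claw": 1},{"tx": 0,"ty": 0,"tz": 0.001,"wx": 0,"wy": 0,"wz": 0,"claw": 1},{"tx": 0,"ty": 0,"tz": 0.001,"wx": 0,"wy": 0,"wz": 0,"claw": 1},{"tx": 0,"ty": 0,"tz": 0,"wx": 0,"wy": 0,"wz": 0,"claw": 1},{"tx": 0,"ty": 0,"tz": 0,"wx": 0,"wy": 0,"wz": 0,"claw": 1}]}}

```text
time: 12.75
ee_pos: [0.5553, 0.1359, 0.1481]
ee_rot: [[-0.365, 0.931, 0.001], [0.931, 0.365, 0.0], [-0.0, 0.001, -1.0]]
wrist_force: [-0.5, 0.2, 6.3]
finger_gap: 0.0171
```

Emit:
{"method": "play_rows", "body": {"commands": [{"tx": 0,"ty": 0,"tz": 0.001,"wx": 0,"wy": 0,"wz": 0,"claw": 1},{"tx": 0,"ty": 0,"tz": 0.001,"wx": 0,"wy": 0,"wz": 0,"claw": 1},{"tx": 0,"ty": 0,"tz": 0.001,"wx": 0,"wy": 0,"wz": 0,"claw": 1},{"tx": 0,"ty": 0,"tz": 0,"wx": 0,"wy": 0,"wz": 0,"claw": 1},{"tx": 0,"ty": 0,"tz": 0,"wx": 0,"wy": 0,"wz": 0,"claw": 1},{"tx": 0,"ty": 0,"tz": 0,"wx": 0,"wy": 0,"wz": 0,"claw": 1},{"tx": 0,"ty": 0,"tz": 0,"wx": 0,"wy": 0,"wz": 0,"claw": 1},{"tx": 0,"ty": 0,"tz": 0,"wx": 0,"wy": 0,"wz": 0,"claw": 1}]}}

```text
time: 13.55
ee_pos: [0.5554, 0.1359, 0.1453]
ee_rot: [[-0.365, 0.931, 0.001], [0.931, 0.365, 0.0], [-0.0, 0.001, -1.0]]
wrist_force: [-1.4, -1.0, 6.0]
finger_gap: 0.0173
```

```bash
python3 - <<'E'
from h import *
st=manip.get_state();d=imaging.camera('side');print(st['time'],st['ee_pos'],st['wrist_force'])
cv2.imwrite('pics/s6.png',cv2.resize(d['color'][155:245,260:370,::-1],(660,540),interpolation=cv2.INTER_CUBIC))
E
```

```text
13.55 [0.55536692 0.13589547 0.14529924] [-1.36696886 -0.99258971  6.02282785]
```

View pics/s6.png

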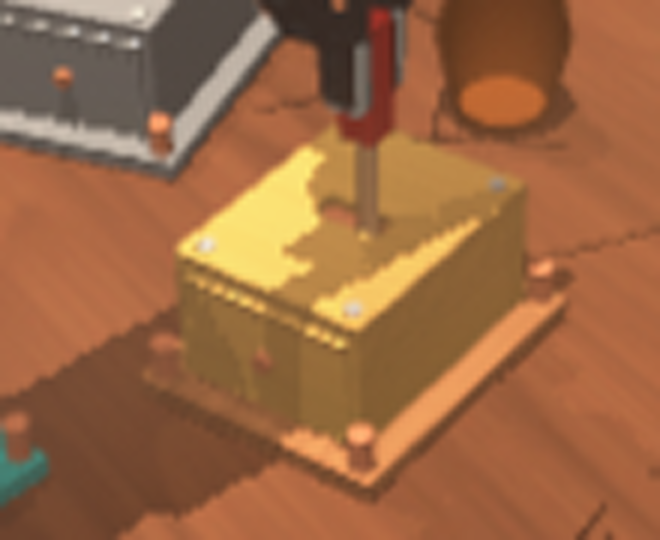

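Emit:
{"method": "play_rows", "body": {"commands": [{"tx": 0,"ty": 0,"tz": 0.0005,"wx": 0,"wy": 0,"wz": 0,"claw": 1},{"tx": 0,"ty": 0,"tz": 0.0005,"wx": 0,"wy": 0,"wz": 0,"claw": 1},{"tx": 0,"ty": 0,"tz": 0.0005,"wx": 0,"wy": 0,"wz": 0,"claw": 1},{"tx": 0,"ty": 0,"tz": 0.0005,"wx": 0,"wy": 0,"wz": 0,"claw": 1},{"tx": 0,"ty": 0,"tz": 0.0005,"wx": 0,"wy": 0,"wz": 0,"claw": 1},{"tx": 0,"ty": 0,"tz": 0,"wx": 0,"wy": 0,"wz": 0,"claw": 1},{"tx": 0,"ty": 0,"tz": 0,"wx": 0,"wy": 0,"wz": 0,"claw": 1},{"tx": 0,"ty": 0,"tz": 0,"wx": 0,"wy": 0,"wz": 0,"claw": 1}]}}

```text
time: 14.4
ee_pos: [0.5554, 0.1359, 0.1426]
ee_rot: [[-0.365, 0.931, 0.001], [0.931, 0.365, 0.0], [-0.0, 0.001, -1.0]]
wrist_force: [-0.3, 0.3, 5.9]
finger_gap: 0.0173
```

```bash
cat > snap.py <<'E'
from h import *
import sys
st=manip.get_state();d=imaging.camera('side');print(st['time'],st['ee_pos'],st['wrist_force'])
cv2.imwrite('pics/%s.png'%sys.argv[1],cv2.resize(d['color'][155:245,260:370,::-1],(660,540),interpolation=cv2.INTER_CUBIC))
E
python3 snap.py s7
```

```text
14.4 [0.55537232 0.13590987 0.14263019] [-0.33426379  0.27129349  5.86818448]
```

View pics/s7.png

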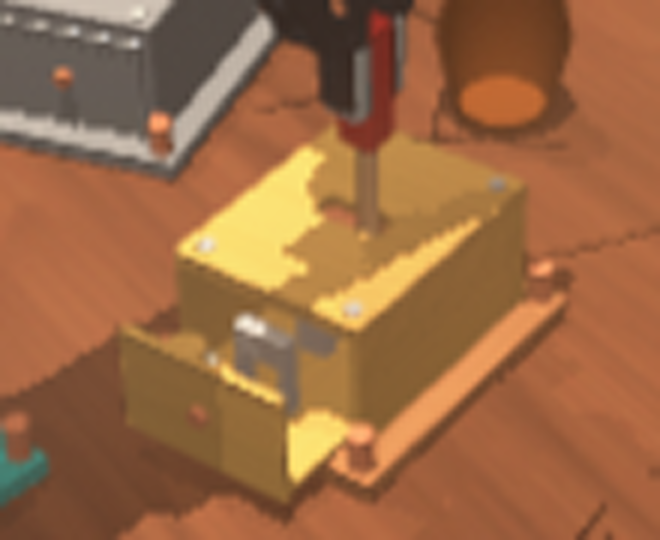

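The side view shows the tray standing out (bottom-left of the crop), with 6 N on the catch. Next I withdraw and go back to the stand.

Emit:
{"method": "play_rows", "body": {"commands": [{"tx": 0,"ty": 0,"tz": -0.005,"wx": 0,"wy": 0,"wz": 0,"claw": 1},{"tx": 0,"ty": 0,"tz": -0.01,"wx": 0,"wy": 0,"wz": 0,"claw": 1},{"tx": 0,"ty": 0,"tz": -0.015,"wx": 0,"wy": 0,"wz": 0,"claw": 1},{"tx": 0,"ty": 0,"tz": -0.02,"wx": 0,"wy": 0,"wz": 0,"claw": 1},{"tx": 0,"ty": 0,"tz": -0.01,"wx": 0,"wy": 0,"wz": 0,"claw": 1},{"tx": -0.0415,"ty": -0.0227,"tz": 0,"wx": 0,"wy": 0,"wz": 0,"claw": 1},{"tx": -0.0415,"ty": -0.0227,"tz": 0,"wx": 0,"wy": 0,"wz": 0,"claw": 1},{"tx": -0.0415,"ty": -0.0227,"tz": 0,"wx": 0,"wy": 0,"wz": 0,"claw": 1}]}}

```text
time: 15.25
ee_pos: [0.5369, -0.0058, 0.202]
ee_rot: [[-0.367, 0.93, 0.0], [0.93, 0.367, -0.0], [-0.0, 0.0, -1.0]]
wrist_force: [0.4, -0.2, -1.4]
finger_gap: 0.0171
```

Emit:
{"method": "play_rows", "body": {"commands": [{"tx": -0.0415,"ty": -0.0227,"tz": 0,"wx": 0,"wy": 0,"wz": 0,"claw": 1},{"tx": -0.0415,"ty": -0.0227,"tz": 0,"wx": 0,"wy": 0,"wz": 0,"claw": 1},{"tx": -0.0415,"ty": -0.0227,"tz": 0,"wx": 0,"wy": 0,"wz": 0,"claw": 1},{"tx": -0.0405,"ty": -0.0225,"tz": 0,"wx": 0,"wy": 0,"wz": 0.15,"claw": 1},{"tx": 0,"ty": 0,"tz": 0,"wx": 0,"wy": 0,"wz": 0.15,"claw": 1},{"tx": 0,"ty": 0,"tz": 0,"wx": 0,"wy": 0,"wz": 0.15,"claw": 1},{"tx": 0,"ty": 0,"tz": 0,"wx": 0,"wy": 0,"wz": 0.15,"claw": 1},{"tx": 0,"ty": 0,"tz": 0,"wx": 0,"wy": 0,"wz": 0.15,"claw": 1}]}}

```text
time: 16.05
ee_pos: [0.5129, -0.1919, 0.2017]
ee_rot: [[0.374, 0.928, -0.0], [0.928, -0.374, 0.0], [0.0, -0.001, -1.0]]
wrist_force: [0.4, 0.3, -0.5]
finger_gap: 0.0173
```

```bash
python3 - <<'E'
from h import *
st=manip.get_state();p=imaging.camera('wrist');save(p,'w8')
R=np.array(st['ee_rot']);e=np.array(st['ee_pos'])
print(st['time'],e.round(4),R.round(3),np.round(st['wrist_force'],2))
print('tool delta home',R.T@(np.array([.5134,-.1918,.0992])-e))
import pickle;pickle.dump((st,p),open('w8.pkl','wb'))
print(proj(p,e+R[:,2]*.0842,st),proj(p,[.5134,-.1918,.08],st))
cv2.imwrite('pics/w8c.png',cv2.resize(p['color'][140:290,220:420,::-1],(800,600),interpolation=cv2.INTER_NEAREST))
E
```

```text
16.05 [ 0.5129 -0.1919  0.2017] [[ 0.374  0.928 -0.   ]
 [ 0.928 -0.374  0.   ]
 [ 0.    -0.001 -1.   ]] [ 0.41  0.3  -0.51]
tool delta home [0.00025825 0.00050686 0.10247298]
(np.float64(214.3842030193394), np.float64(321.69015314085885)) (np.float64(197.9708151324594), np.float64(322.3339776180212))
```

View pics/w8c.png

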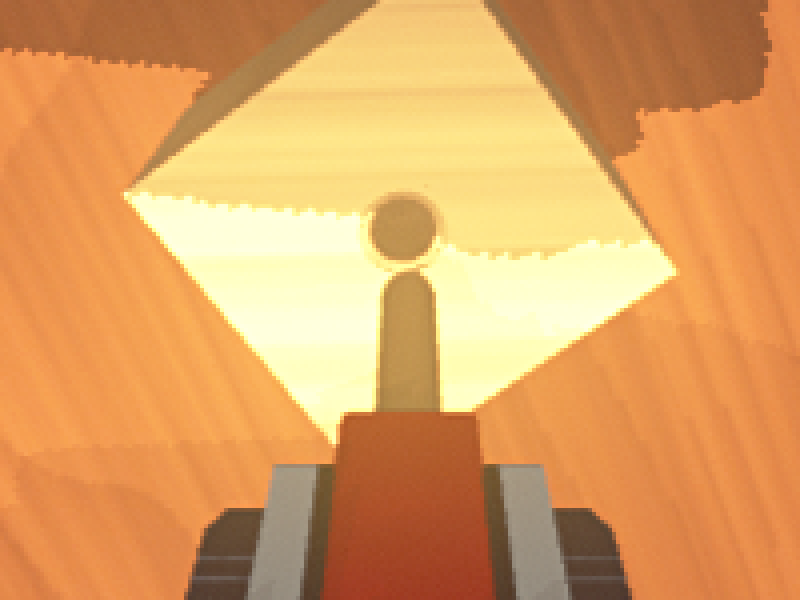

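Emit:
{"method": "play_rows", "body": {"commands": [{"tx": 0.0003,"ty": -0.0007,"tz": 0,"wx": 0,"wy": 0,"wz": 0,"claw": 1},{"tx": 0,"ty": 0,"tz": 0.01,"wx": 0,"wy": 0,"wz": 0,"claw": 1},{"tx": 0,"ty": 0,"tz": 0.015,"wx": 0,"wy": 0,"wz": 0,"claw": 1},{"tx": 0,"ty": 0,"tz": 0.005,"wx": 0,"wy": 0,"wz": 0,"claw": 1},{"tx": 0,"ty": 0,"tz": 0.003,"wx": 0,"wy": 0,"wz": 0,"claw": 1},{"tx": 0,"ty": 0,"tz": 0.003,"wx": 0,"wy": 0,"wz": 0,"claw": 1},{"tx": 0,"ty": 0,"tz": 0.003,"wx": 0,"wy": 0,"wz": 0,"claw": 1},{"tx": 0,"ty": 0,"tz": 0.003,"wx": 0,"wy": 0,"wz": 0,"claw": 1}]}}

```text
time: 16.9
ee_pos: [0.513, -0.1912, 0.16]
ee_rot: [[0.367, 0.93, 0.001], [0.93, -0.367, -0.0], [-0.0, 0.001, -1.0]]
wrist_force: [-0.8, 0.3, -1.1]
finger_gap: 0.0174
```

Emit:
{"method": "play_rows", "body": {"commands": [{"tx": 0,"ty": 0,"tz": 0.007,"wx": 0,"wy": 0,"wz": 0,"claw": 1},{"tx": 0,"ty": 0,"tz": 0.007,"wx": 0,"wy": 0,"wz": 0,"claw": 1},{"tx": 0,"ty": 0,"tz": 0.007,"wx": 0,"wy": 0,"wz": 0,"claw": 1},{"tx": 0,"ty": 0,"tz": 0.007,"wx": 0,"wy": 0,"wz": 0,"claw": 1},{"tx": 0,"ty": 0,"tz": 0.007,"wx": 0,"wy": 0,"wz": 0,"claw": 1},{"tx": 0,"ty": 0,"tz": 0.007,"wx": 0,"wy": 0,"wz": 0,"claw": 1},{"tx": 0,"ty": 0,"tz": 0.007,"wx": 0,"wy": 0,"wz": 0,"claw": 1},{"tx": 0,"ty": 0,"tz": 0.005,"wx": 0,"wy": 0,"wz": 0,"claw": 1}]}}

```text
time: 17.7
ee_pos: [0.5125, -0.191, 0.105]
ee_rot: [[0.367, 0.93, -0.001], [0.93, -0.367, 0.0], [0.0, -0.001, -1.0]]
wrist_force: [-0.5, 0.7, -0.3]
finger_gap: 0.0172
```

Emit:
{"method": "play_rows", "body": {"commands": [{"tx": 0,"ty": 0,"tz": 0.002,"wx": 0,"wy": 0,"wz": 0,"claw": 1},{"tx": 0,"ty": 0,"tz": 0.002,"wx": 0,"wy": 0,"wz": 0,"claw": 1},{"tx": 0,"ty": 0,"tz": 0.001,"wx": 0,"wy": 0,"wz": 0,"claw": 1},{"tx": 0,"ty": 0,"tz": 0.001,"wx": 0,"wy": 0,"wz": 0,"claw": 1},{"tx": 0,"ty": 0,"tz": 0.001,"wx": 0,"wy": 0,"wz": 0,"claw": 1},{"tx": 0,"ty": 0,"tz": 0,"wx": 0,"wy": 0,"wz": 0,"claw": 1},{"tx": 0,"ty": 0,"tz": 0,"wx": 0,"wy": 0,"wz": 0,"claw": 1},{"tx": 0,"ty": 0,"tz": 0,"wx": 0,"wy": 0,"wz": 0,"claw": 1}]}}

```text
time: 18.5
ee_pos: [0.5129, -0.1912, 0.0992]
ee_rot: [[0.367, 0.93, 0.001], [0.93, -0.367, -0.0], [-0.0, 0.001, -1.0]]
wrist_force: [-1.1, -0.4, 2.9]
finger_gap: 0.0172
```

Emit:
{"method": "play_rows", "body": {"commands": [{"tx": 0,"ty": 0,"tz": 0.0007,"wx": 0,"wy": 0,"wz": 0,"claw": 1},{"tx": 0,"ty": 0,"tz": 0.0007,"wx": 0,"wy": 0,"wz": 0,"claw": 1},{"tx": 0,"ty": 0,"tz": 0,"wx": 0,"wy": 0,"wz": 0,"claw": 1},{"tx": 0,"ty": 0,"tz": 0,"wx": 0,"wy": 0,"wz": 0,"claw": 0},{"tx": 0,"ty": 0,"tz": 0,"wx": 0,"wy": 0,"wz": 0,"claw": 0},{"tx": 0,"ty": 0,"tz": 0,"wx": 0,"wy": 0,"wz": 0,"claw": 0},{"tx": 0,"ty": 0,"tz": 0,"wx": 0,"wy": 0,"wz": 0,"claw": 0},{"tx": 0,"ty": 0,"tz": 0,"wx": 0,"wy": 0,"wz": 0,"claw": 0}]}}

```text
time: 19.3
ee_pos: [0.5125, -0.191, 0.0971]
ee_rot: [[0.367, 0.93, -0.001], [0.93, -0.367, 0.0], [0.0, -0.001, -1.0]]
wrist_force: [-0.8, 0.3, 0.3]
finger_gap: 0.0848
```

Emit:
{"method": "play_rows", "body": {"commands": [{"tx": 0,"ty": 0,"tz": 0,"wx": 0,"wy": 0,"wz": 0,"claw": 0},{"tx": 0,"ty": 0,"tz": 0,"wx": 0,"wy": 0,"wz": 0,"claw": 0},{"tx": 0,"ty": 0,"tz": -0.01,"wx": 0,"wy": 0,"wz": 0,"claw": 0},{"tx": 0,"ty": 0,"tz": -0.02,"wx": 0,"wy": 0,"wz": 0,"claw": 0},{"tx": 0,"ty": 0,"tz": -0.03,"wx": 0,"wy": 0,"wz": 0,"claw": 0},{"tx": 0,"ty": 0,"tz": -0.03,"wx": 0,"wy": 0,"wz": 0,"claw": 0},{"tx": 0,"ty": 0,"tz": -0.02,"wx": 0,"wy": 0,"wz": 0,"claw": 0},{"tx": 0,"ty": 0,"tz": 0,"wx": 0,"wy": 0,"wz": 0,"claw": 0}]}}

```text
time: 20.1
ee_pos: [0.515, -0.1921, 0.2115]
ee_rot: [[0.367, 0.93, 0.007], [0.93, -0.367, -0.003], [-0.0, 0.008, -1.0]]
wrist_force: [0.3, -0.3, -0.2]
finger_gap: 0.0855
```

```bash
python3 - <<'E'
from h import *
st=manip.get_state();p=imaging.camera('wrist');s=imaging.camera('scene');d=imaging.camera('side')
print(st['time'],st['finger_gap'],np.round(st['ee_pos'],4))
f=lambda im,r,c,h,w:cv2.resize(im[r:r+h,c:c+w,::-1],(400,300),interpolation=cv2.INTER_CUBIC)
o=np.vstack([np.hstack([f(p['color'],140,220,150,200),f(d['color'],155,250,90,120)]),np.hstack([f(s['color'],220,190,75,100),f(d['color'],245,340,75,100)])])
cv2.imwrite('pics/f9.png',o)
cv2.imwrite('pics/f9s.png',s['color'][:,:,::-1])
import pickle;s0,d0=pickle.load(open('sd.pkl','rb'))
for r,c in [(231,235),(232,236),(230,235)]: print('top',at_d(s,r,c).round(4),at_d(s0,r,c).round(4))
for r,c in [(255,391),(256,392)]: print('top',at_d(d,r,c).round(4),at_d(d0,r,c).round(4))
E
```

```text
20.1 0.0855329783216343 [ 0.515  -0.1921  0.2115]
top [ 0.5127 -0.1935  0.1391] [ 0.5137 -0.1939  0.14  ]
top [ 0.5206 -0.1946  0.1424] [ 0.5191 -0.194   0.1409]
top [ 0.5108 -0.1924  0.1402] [ 0.5105 -0.1923  0.14  ]
top [ 0.511  -0.1931  0.1411] [ 0.511 -0.193  0.141]
top [ 0.5101 -0.197   0.142 ] [ 0.5097 -0.1974  0.1427]
```

View pics/f9.png

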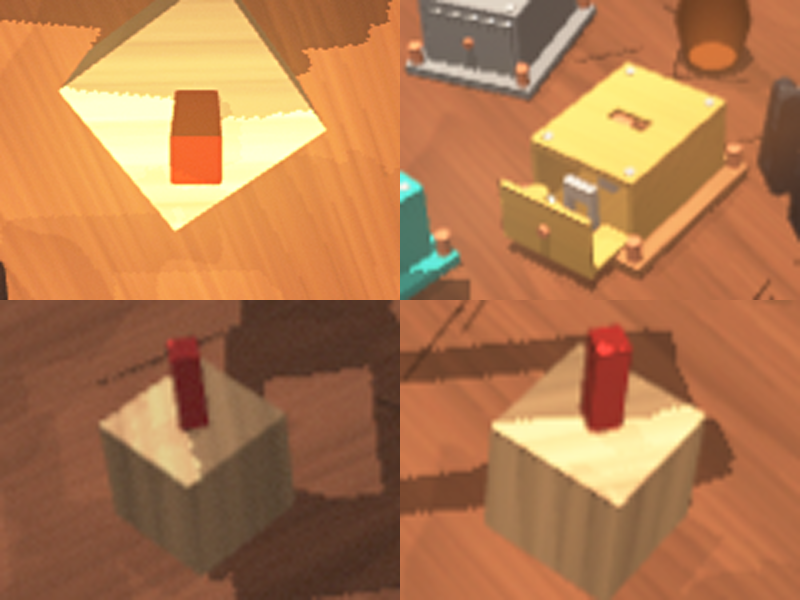

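View pics/f9s.png

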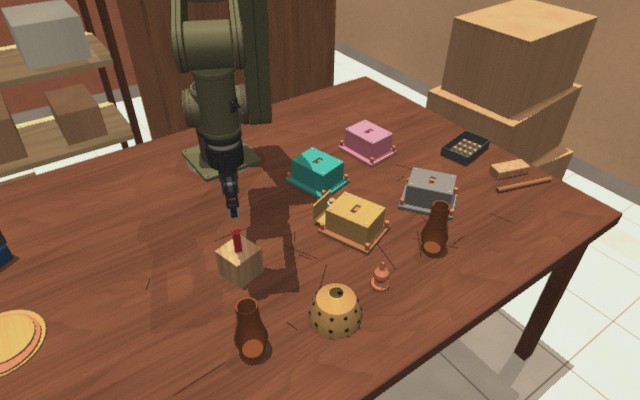

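The dowel is home: its top is at 0.140 m, as at the start. The tray is out and the arm is clear. Handing in.

```bash
python3 -c "
from bench import manip
print(manip.close_job())"
```

```text
the job is handed in; nothing more can be done
None
```

The tray is out and the dowel is back upright in its stand, pushed fully home. I handed the job in at about 20 s on the robot's clock; no verdict was reported.

- **Release:** I put the dowel through the hole, which the wrist camera placed about 7.6 mm to the -y side of the slot's centre. I then pressed the catch in small steps until the tray sprang out. The wrist force read about 6 N at each check while I pressed, but I only checked at the end of each move, not continuously.
- **Last checks:** In the final pictures the tray is standing out. I judged that by eye and did not measure its travel. The handle sits flush on the stand, with its top at the same height as at the start (0.140 m) to within depth noise. The gripper is open and about 70 mm above the dowel. The chimneys, dome, finial and look-alikes appear where they were.
- **Disagreement:** The fixed cameras and the wrist camera differed by about 4 mm on where the slot was. I used the wrist camera's relative view of tip and hole, and the dowel went in without touching the strip.

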